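Shut and lock the filter unit's service panel with its quarter-turn stud

TASK

The sloping service panel of the bench filter unit stands ajar after a filter change. Swing it fully shut, then push its quarter-turn stud in against the spring, turn the stud's wing a full ninety degrees clockwise until it springs into its notch and holds, and let go. Leave the jar, the tape roll and the tin standing where they are.

Things in the scene. Friction and masses are not known exactly. Their poses are not given: they have to be found in the camera images.
- housing: Grey sheet-metal filter unit fixed to the table, 270 mm deep (x), 300 wide (y), 185 high. Origin: centre of its underside; x points from its sloping front to its back, z up. The front wall (x = -135) is 70 high; from there the opening rises at 35 degrees for 200 to the hinge at x = 29, z = 185; behind that the top is flat.
- panel_hinge (a point): Middle of the hinge line at the slope's upper, far edge; turns with the panel. y: along the hinge; x: up the panel, from free edge to hinge; z: the panel's outward normal, up and to the unit's front. The panel is an aluminium sheet 208 mm long by 292 wide by 4, reaching from here along -x; its underside is at z = 0, its outer face at z = 4.
- panel (a joint): Opening angle of the panel about +y of panel_hinge, rad: 0 fully shut against a stop (the panel then slopes 35 degrees), up to 0.7; the free edge lifts as it opens. The hinge is stiff: the panel stays where it is left; some 1 to 5 N at the stud shuts it.
- stud_grip (a point): Centre of the stud's wing, a dark steel bar 50 mm long (x), 12 thick (y), 20 high (z), turning with it. z points out along the stud's axis, which stands square to the panel 170 from the hinge line, midway across. Stud out: this point is 30 above the panel's underside, the wing 16 clear of its outer face. Undone, the wing lies up and down the slope; locked, across it.
- stud_push (a joint): Travel of the stud, m: 0 out, 0.0115 fully in; the spring pushes out with 3 N, rising to 8 N. With panel shut and wing undone a cam bar (24 by 4 by 4 mm) on its inner end enters a slot in a fixed catch; it cannot turn until about 0.0095 in, and if turned before entering it stays out. After the quarter turn the spring seats it in a notch at 0.0075, which holds the panel shut.
- cam_stud (a joint): Turn of the stud, rad: 0 undone, 1.571 locked (stop at both); grows clockwise as seen from outside the panel, that is, about -z of stud_grip. Light friction (0.04 N m). The notch allows it to rest between about 1.44 and 1.571.
- glue_jar: Lidded jar, 60 mm across, 100 high, loose beside the unit. Origin: centre of its underside. Leave it alone.
- tape_roll: Roll of brown tape lying flat, 90 mm across, 35 high, loose. Origin: centre of its underside. Leave it alone.
- small_tin: White tin with a lid, 54 mm across, 55 high, loose on the flat top of the unit behind the hinge. Origin: centre of its underside. Leave it alone.

How it is judged:
By the outcome, as a careful person would: the job done as asked, in the order asked, and still so for the second after the job is handed in, with the robot touching nothing.
It also fails if it takes over 45 s, if anything falls off the work surface, if the arm or the gripper's body presses on something with over 40 N, if the wrist force passes 120 N, or if a joint passes its speed limit or range.

ROBOT

A 7-joint arm with a two-finger parallel gripper is mounted at the origin on the work surface. World frame = base frame: x ahead of the robot, y to its left, z up, the work surface at z = 0. Lengths are in mm, angles in rad, forces in N, time in s.
With the tool pointing down it reaches from about 400 to 875 mm from the base axis. Payload 4.4 kg.
Tool frame: the origin (TCP) lies at the very end of the fingers, on their centre line; the grasp point (between the pads) lies 19 mm behind it; z points along the fingers, y is the line along which they close (so a half turn about z gives the same grasp; the last joint's range is limited). The gripper opens to 85 mm and grips with 20 to 120 N. Pads are 22 mm wide; open, the fingers measure 114 mm over their backs; the gripper's body (76 mm by 85 mm) begins 54 mm behind the grasp point. The pads swing forward as they close: fully open they stand 13 mm farther back than shut.
Start: joints at [-1.224, 0.628, 0.038, 1.517, -0.027, 0.996, -0.02], TCP at [260.743, 595.425, 231.313] pointing down, gripper open.
Joint ranges: [-3.06, 3.06], [-0.37, 2.12], [-1.25, 1.32], [0.18, 2.47], [-1.1, 4.24], [0.23, 1.98], [-2.94, 2.94]. Speed limits (rad/s): [2.57, 2.57, 3.14, 3.14, 3.14, 3.14, 3.14].

INTERFACE

Orientations are given as [roll, pitch, yaw] about the fixed x, y, z axes, in that order (R = Rz(yaw) Ry(pitch) Rx(roll)).
In Python, from cell import ctrl gives the robot as it stands.
- The arm moves only by the tool step_arm, never from a script. Its argument "series" is a list that holds one entry, the list of rows, each a list of 7 numbers: the turn, a rotation vector about the tool's x, y, z as a fraction of full scale, then the shift along the tool's x, y, z as a fraction of full scale, then the closure, from 0 (fully open) to 1 (shut). In form: [[[ax, ay, az, tx, ty, tz, gripper], ...]]. A call has 1 to 12 rows; each row shifts and turns the commanded pose from where the row before left it, along the tool's axes as they then stand; what a row does not reach is not made up. Full scale, the value 1, is 150 mm for a shift and 45 degrees for a turn. A row lasts 1/10 s, in which the tool goes at most 50 mm and 8.59 degrees, less where a joint would pass 70% of its speed; a pose out of reach is approached as far as the arm can. A call with a number of a shift or a turn outside -1 to 1 is refused whole. A call with a gripper value outside its range is refused whole. The fingers move at their own pace and stop on an object; the grip force is fixed at half the most. Time passes only in rows, so rows that do not move let the fingers close. It gives the time, the measured TCP pose, the force, the opening and the grip force at its end, in the units of the state.
- ctrl.read_state(): the state, without advancing time (a new reading comes with each control period).
- ctrl.get_image(name): name is "side" or "top" or "wrist"; returns a dict with "img" (420x560x3 uint8, red, green, blue), "fx", "fy", "cx", "cy" (pixels), "R" (3x3) and "t" (3): a world point X has camera coordinates R X + t. Camera axes: x right, y down, z forward; pixel columns grow to the right and rows downward; lengths in mm; the calibration is good to about 2 mm. A picture is of the moment at which its call begins. There is no depth.
- ctrl.finish_job(): hands the job in; it is judged then, once.
Trained networks look in a picture, given as the dict that the camera call returned (one of the last four; its "shot" number tells which), for a name from the list of things; names that differ only in an ending like _2 or _b are one class to them, and where a whole thing is asked for, a point or a joint stands for the part that bears it (a point fixed in the world has none). Each returns a list of dicts, best first, with "score" (0 to 1); they miss things now and then, are a little off and sometimes report something else, mostly with a low value. They report only what shows in the picture. A call takes as long as a camera call.
- ctrl.recognise(picture, thing): "centre" ([column, row] in pixels, amid what is visible of it).
The state is a dict: "clock": time; "qpos": joint angles; "qd": joint speeds; "tau": joint torques, N m; "eef_pos": TCP position; "tool_rot": TCP orientation; "force": force on the tool from outside, world axes, zero at the start; "torque": the same for the moment, N m; "width": finger opening in mm; "gripper_force": force on a finger pad.
Only numpy, scipy, OpenCV 4.12 (cv2) and the standard library are available. Lean on these libraries where they do the work, as an engineer would, in place of code of your own. Each camera call takes 0.05 s, during which the arm holds its last target. There are 200 camera calls.

## Working session

There is one attempt and no reset: what is moved stays moved. The work goes in short steps, Python scripts to look and compute and a tool call to move; the robot and the scene stay as the last step left them, time stands still between calls to the robot, and variables do not carry over. Pictures are saved under pics/ and viewed, at most 10 in all, crops included, and the job is handed in when it is done.

Besides the shell and the picture viewer there is one more tool, called as a command line: name --argument value ..., lists and objects as JSON in quotes. step_arm: Moves the arm, as the interface text tells. Shift numbers are shares of 150 mm and turn numbers shares of 45 degrees, none past 1 either way. Its arguments: {"type":"object","properties":{"series":{"type":"array","items":{"type":"array","items":{"type":"array","items":{"type":"number","minimum":-1,"maximum":1}}}}},"required":["series"]}

```bash
mkdir -p pics
cat > h.py <<'E'
import numpy as np, cv2, pickle
from cell import ctrl
from scipy.spatial.transform import Rotation as Ro
def shot(n,save=None):
    p=ctrl.get_image(n)
    if save: cv2.imwrite('pics/'+save+'.png',p['img'][:,:,::-1])
    return p
def proj(p,X):
    c=np.asarray(p['R'])@np.asarray(X,float)+np.asarray(p['t']).ravel()
    return np.array([p['fx']*c[0]/c[2]+p['cx'],p['fy']*c[1]/c[2]+p['cy']])
def ray(p,uv):
    R=np.asarray(p['R']);t=np.asarray(p['t']).ravel()
    d=R.T@np.array([(uv[0]-p['cx'])/p['fx'],(uv[1]-p['cy'])/p['fy'],1])
    return -R.T@t,d/np.linalg.norm(d)
def tri(rs):
    A=0;b=0
    for o,d in rs:
        P=np.eye(3)-np.outer(d,d);A=A+P;b=b+P@o
    return np.linalg.solve(A,b)
def tool():
    s=ctrl.read_state();return np.array(s['eef_pos']),s['tool_rot'],s
E
python3 - <<'E'
from h import *
s=ctrl.read_state();print(s)
P={n:shot(n,n+'0') for n in('side','top','wrist')}
for n,p in P.items():
    print(n,np.round(p['t'],1),np.round(p['R'],3).tolist(),p['fx'],p['cx'],p['cy'])
    for th in('housing','panel_hinge','panel','stud_grip','glue_jar','tape_roll','small_tin'):
        print(n,th,[(np.round(d['centre']),round(d['score'],2)) for d in ctrl.recognise(p,th)[:2]])
im=np.hstack([cv2.imread(f'pics/{n}0.png') for n in('side','top')]);print(im.shape)
E
```

```text
{'clock': 0.0, 'qpos': array([-1.22376867,  0.62936028,  0.03844281,  1.51838819, -0.02700307,
        0.99627921, -0.02002042]), 'qd': array([ 0.00064376, -0.00052361,  0.00051576,  0.00177395, -0.00050575,
       -0.00117964,  0.00121648]), 'tau': array([ 6.63465180e-04, -5.63405585e+01,  1.22617945e+00, -1.93450713e+01,
        1.09165601e-02,  1.06919889e-02,  1.36793659e-05]), 'eef_pos': array([260.50094761, 594.82668012, 230.37346888]), 'tool_rot': array([-3.13967583e+00,  2.43675360e-05,  2.72874177e+00]), 'force': array([ 0.78136633, -0.64827473, -0.27738147]), 'torque': array([ 0.04116   ,  0.02238326, -0.04317161]), 'gripper_force': 0.0, 'width': 85.18000655876963}
side [-479.   323.5  889.2] [[0.786, -0.618, -0.008], [-0.404, -0.503, -0.764], [0.468, 0.604, -0.645]] 413.8191250969258 286.05919349868714 200.73204410669933
side housing [(array([320., 220.]), 0.84)]
side panel_hinge [(array([307., 212.]), 0.74)]
side panel [(array([309., 216.]), 0.56), (array([319., 220.]), 0.26)]
side stud_grip [(array([285., 225.]), 0.66)]
side glue_jar [(array([389., 332.]), 0.8)]
side tap
[... 247 characters left out ...]
ng [(array([316., 205.]), 0.9)]
top panel_hinge [(array([316., 222.]), 0.96)]
top panel [(array([319., 226.]), 0.7)]
top stud_grip [(array([325., 249.]), 0.47)]
top glue_jar [(array([416., 241.]), 0.86)]
top tape_roll [(array([162., 266.]), 0.96)]
top small_tin [(array([297., 174.]), 0.87)]
wrist [-648.2  -40.6  381.8] [[0.403, 0.915, -0.001], [0.866, -0.381, 0.325], [0.297, -0.132, -0.946]] 371.8355831121671 276.7103743651741 211.71263059305704
wrist housing [(array([188., 387.]), 0.36)]
wrist panel_hinge []
wrist panel []
wrist stud_grip [(array([188., 389.]), 0.61)]
wrist glue_jar []
wrist tape_roll [(array([188., 392.]), 0.72)]
wrist small_tin [(array([188., 388.]), 0.42)]
(420, 1120, 3)
```

View pics/side0.png

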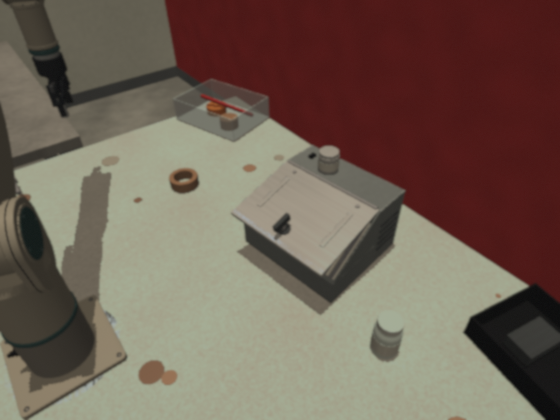

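View pics/top0.png

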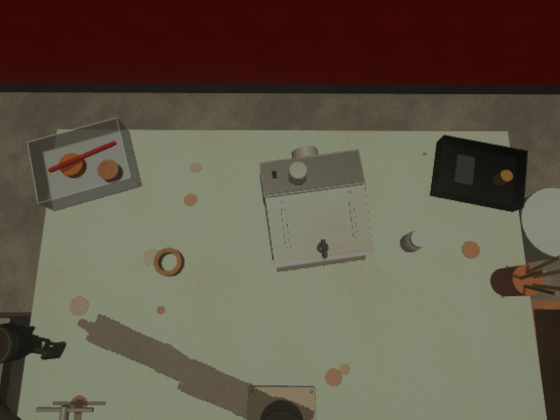

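The side picture shows the unit with its panel ajar, the stud at about (282,223), the jar at (388,333), the tape at (184,180) and the tin at (329,159). In the top picture the stud is at about (323,248). I'll zoom in to pick out corners.

Run:
```python
import cv2,numpy as np
a=cv2.imread('pics/side0.png')[140:300,225:415];b=cv2.imread('pics/top0.png')[140:275,250:380]
a=cv2.resize(a,None,fx=4,fy=4,interpolation=cv2.INTER_CUBIC)[:600];b=cv2.resize(b,None,fx=4,fy=4,interpolation=cv2.INTER_CUBIC)
g=lambda x:np.clip(255*(x/255.)**.6,0,255).astype('u1')
cv2.imwrite('pics/ca.png',g(a));cv2.imwrite('pics/cb.png',g(b))
```

```text
(no output)
```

View pics/ca.png

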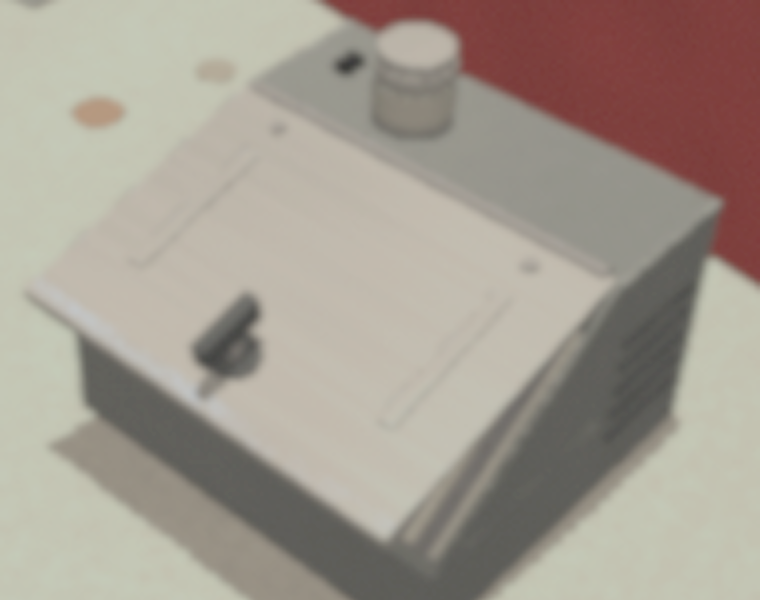

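View pics/cb.png

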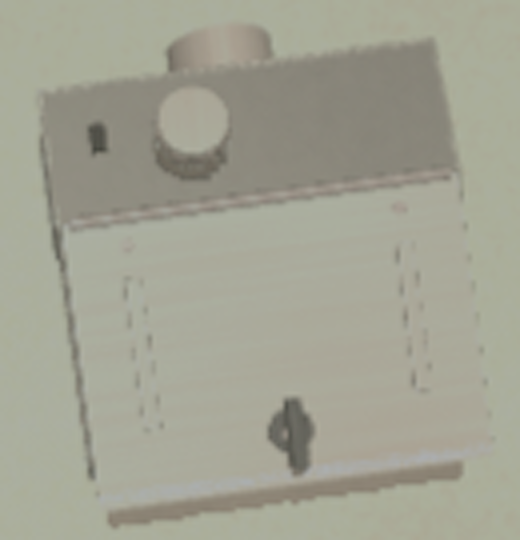

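```bash
cat >> h.py <<'E'
def frames(v,st=0.0):
    x,y,yaw,q=v
    Rh=Ro.from_euler('z',yaw).as_matrix();o=np.array([x,y,0])
    Rp=Rh@Ro.from_euler('y',q-np.radians(35)).as_matrix()
    ph=o+Rh@[29,0,185]
    return o,Rh,ph,Rp
E
python3 - <<'E'
from h import *
from scipy.optimize import least_squares
S=shot('side');T=shot('top')
obs=[]
hs=lambda X,c:obs.append(('h',X,S,(225+c[0]/4,140+c[1]/4)))
ht=lambda X,c:obs.append(('h',X,T,(250+c[0]/4,140+c[1]/4)))
ps=lambda X,c:obs.append(('p',X,S,(225+c[0]/4,140+c[1]/4)))
pt=lambda X,c:obs.append(('p',X,T,(250+c[0]/4,140+c[1]/4)))
ht([135,150,185],(40,92));ht([135,-150,185],(436,38));hs([135,-150,185],(722,203))
ht([29,150,185],(60,225));ht([29,-150,185],(460,174))
pt([-208,146,4],(98,495));pt([-208,-146,4],(493,438))
ps([-208,146,4],(28,288));ps([-208,-146,2],(388,540))
pt([-170,0,40],(293,435))
ps([-170,0,30],(226,328))
def f(v):
    o,Rh,ph,Rp=frames(v);r=[]
    for k,X,p,uv in obs:
        W=o+Rh@X if k=='h' else ph+Rp@X
        r.append(proj(p,W)-uv)
    return np.ravel(r)
r=least_squares(f,[600,-60,0.1,.3],loss='soft_l1')
print(r.x,r.cost);print(np.round(f(r.x).reshape(-1,2),1))
np.save('v.npy',r.x)
o,Rh,ph,Rp=frames(r.x);print(ph,ph+Rp@[-170,0,30],Rp)
for n in('glue_jar','tape_roll','small_tin'):
    print(n,tri([ray(p,ctrl.recognise(p,n)[0]['centre']) for p in(S,T)]))
E
```

```text
[ 6.46078432e+02 -9.86425440e+01  1.38823885e-01  3.35026451e-01] 8.994418358041758
[[-0.5 -1.8]
 [ 0.4 -1. ]
 [-0.3 -0.8]
 [-0.9 -0.8]
 [ 0.9 -1.3]
 [ 0.2  2.2]
 [-0.2  3.2]
 [-0.5 -0.2]
 [-0.5  0.3]
 [ 1.2 -0.6]
 [-0.1  1.2]]
[674.79943596 -94.62957005 185.        ] [ 504.70758389 -118.39524954  167.56571375] [[ 0.9529402  -0.13837841 -0.26973391]
 [ 0.1331473   0.99037943 -0.03768793]
 [ 0.27235411  0.          0.96219709]]
glue_jar [ 542.07360434 -422.04582779   65.2211697 ]
tape_roll [487.30175968 387.57565108  -0.95869752]
small_tin [718.31743355 -40.67092709 196.74986422]
```

```bash
cat >> h.py <<'E'
def plan(P1,R1,g,n=None):
    from scipy.spatial.transform import Slerp
    s=ctrl.read_state();P0=np.array(s['eef_pos']);r0=Ro.from_euler('xyz',s['tool_rot']);r1=Ro.from_matrix(R1)
    rel=(r0.inv()*r1).as_rotvec();d=np.linalg.norm(P1-P0)
    n=n or int(max(np.ceil(d/45),np.ceil(np.degrees(np.linalg.norm(rel))/8),1))
    T=r0.as_matrix();print('n',n,'rot deg',np.round(np.degrees(rel),2),'shift tool mm',np.round(T.T@(P1-P0),1))
    rows=[];
    for k in range(n):
        R=r0*Ro.from_rotvec(rel*k/n)
        rows.append([*np.round(rel/n/(np.pi/4),4),*np.round(R.inv().apply((P1-P0)/n/150),3),g])
    print(str([[[float(x) for x in r] for r in rows[:12]]]).replace(' ',''))
    if n>12: print('REST',str([[[float(x) for x in r] for r in rows[12:]]]).replace(' ',''))
def target(off,v=None,turn=0.,q=0.,dx=0,dy=0):
    "TCP at distance off outside the panel underside, over the stud axis, for panel angle q"
    v=np.load('v.npy') if v is None else v
    o,Rh,ph,Rp=frames([*v[:3],q])
    R=Rp@np.diag([-1,1,-1.])@Ro.from_euler('z',turn).as_matrix()
    return ph+Rp@[-170+dx,dy,off],R
E
python3 - <<'E'
from h import *
P,R=target(190);print(P,R)
plan(P,R,0)
E
```

```text
[ 428.95223126 -128.97998601  243.13089424] [[-0.81127133 -0.13837841  0.5680583 ]
 [-0.11335296  0.99037943  0.0793706 ]
 [-0.57357644  0.         -0.81915204]]
n 17 rot deg [ -9.65 -34.1  -30.61] shift tool mm [-444.7 -596.   -11.8]
[[[-0.0126,-0.0446,-0.04,-0.174,-0.234,-0.005,0.0],[-0.0126,-0.0446,-0.04,-0.167,-0.239,-0.001,0.0],[-0.0126,-0.0446,-0.04,-0.159,-0.244,0.002,0.0],[-0.0126,-0.0446,-0.04,-0.152,-0.249,0.005,0.0],[-0.0126,-0.0446,-0.04,-0.143,-0.254,0.008,0.0],[-0.0126,-0.0446,-0.04,-0.135,-0.258,0.01,0.0],[-0.0126,-0.0446,-0.04,-0.126,-0.263,0.012,0.0],[-0.0126,-0.0446,-0.04,-0.118,-0.267,0.014,0.0],[-0.0126,-0.0446,-0.04,-0.109,-0.27,0.015,0.0],[-0.0126,-0.0446,-0.04,-0.1,-0.274,0.016,0.0],[-0.0126,-0.0446,-0.04,-0.09,-0.277,0.017,0.0],[-0.0126,-0.0446,-0.04,-0.081,-0.28,0.017,0.0]]]
REST [[[-0.0126,-0.0446,-0.04,-0.072,-0.282,0.017,0.0],[-0.0126,-0.0446,-0.04,-0.062,-0.284,0.017,0.0],[-0.0126,-0.0446,-0.04,-0.053,-0.286,0.016,0.0],[-0.0126,-0.0446,-0.04,-0.043,-0.288,0.015,0.0],[-0.0126,-0.0446,-0.04,-0.034,-0.289,0.013,0.0]]]
```

step_arm --series '[[[-0.0126,-0.0446,-0.04,-0.174,-0.234,-0.005,0],[-0.0126,-0.0446,-0.04,-0.167,-0.239,-0.001,0],[-0.0126,-0.0446,-0.04,-0.159,-0.244,0.002,0],[-0.0126,-0.0446,-0.04,-0.152,-0.249,0.005,0],[-0.0126,-0.0446,-0.04,-0.143,-0.254,0.008,0],[-0.0126,-0.0446,-0.04,-0.135,-0.258,0.01,0],[-0.0126,-0.0446,-0.04,-0.126,-0.263,0.012,0],[-0.0126,-0.0446,-0.04,-0.118,-0.267,0.014,0],[-0.0126,-0.0446,-0.04,-0.109,-0.27,0.015,0],[-0.0126,-0.0446,-0.04,-0.1,-0.274,0.016,0],[-0.0126,-0.0446,-0.04,-0.09,-0.277,0.017,0],[-0.0126,-0.0446,-0.04,-0.081,-0.28,0.017,0]]]'

```text
clock: 2.8
eef_pos: [377.6, 130.6, 242.5]
tool_rot: [3.097, 0.384, 3.091]
force: [2.4, -0.6, 0.5]
width: 85.7
gripper_force: 0.0
```

step_arm --series '[[[-0.0126,-0.0446,-0.04,-0.072,-0.282,0.017,0],[-0.0126,-0.0446,-0.04,-0.062,-0.284,0.017,0],[-0.0126,-0.0446,-0.04,-0.053,-0.286,0.016,0],[-0.0126,-0.0446,-0.04,-0.043,-0.288,0.015,0],[-0.0126,-0.0446,-0.04,-0.034,-0.289,0.013,0],[0,0,0,0,0,0,0],[0,0,0,0,0,0,0]]]'

```text
clock: 3.5
eef_pos: [399.7, 61.9, 241.7]
tool_rot: [3.115, 0.401, 3.122]
force: [-0.4, -0.4, 0.6]
width: 85.7
gripper_force: 0.0
```

Run:
```python
from h import *
P,R=target(190);plan(P,R,0)
print(ctrl.read_state()['qpos'])
p=shot('wrist','w1')
v=np.load('v.npy');o,Rh,ph,Rp=frames(v)
print('pred wing',proj(p,ph+Rp@[-170,0,30]), proj(p,ph+Rp@[-195,0,40]),proj(p,ph+Rp@[-145,0,40]),'edge',[proj(p,ph+Rp@[-208,y,4]) for y in(-146,146)],'hinge',[proj(p,ph+Rp@[0,y,4]) for y in(-146,146)])
print([(d['centre'],d['score']) for d in ctrl.recognise(p,'stud_grip')])
```

```text
n 5 rot deg [ -2.92 -11.88  -8.13] shift tool mm [ -31.  -190.5    6.6]
[[[-0.013,-0.0528,-0.0361,-0.041,-0.254,0.009,0.0],[-0.013,-0.0528,-0.0361,-0.034,-0.255,0.008,0.0],[-0.013,-0.0528,-0.0361,-0.026,-0.256,0.006,0.0],[-0.013,-0.0528,-0.0361,-0.019,-0.257,0.005,0.0],[-0.013,-0.0528,-0.0361,-0.011,-0.257,0.003,0.0]]]
[ 0.06834566  0.1392915  -0.42954073  2.46550293  0.8284456   0.23624271
  0.42969044]
pred wing [ 42.85156109 298.01122227] [ 19.9089029  279.68612288] [ 49.07201294 331.76143844] edge [array([-125.16219051,  260.26712493]), array([222.42367166, 215.11434207])] hinge [array([ -3.53932984, 422.49561479]), array([267.05000346, 398.84166753])]
[([38.3, 297.8], 0.57)]
```

View pics/w1.png

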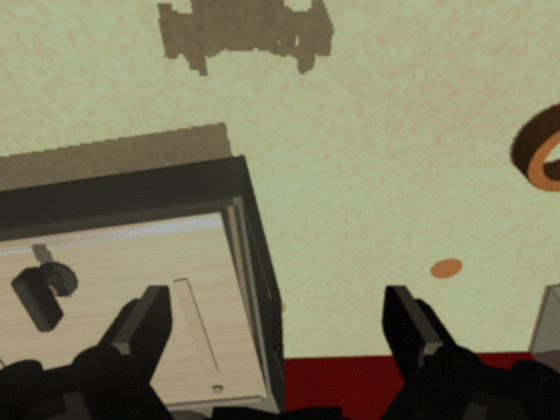

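The wrist picture shows the stud at about (38,297), where the model predicted it, so the fit is good. The arm stopped at its j4 and j6 limits because this pose is too close in. I'll identify the kinematics so I can pick a reachable approach.

```bash
cat > kin.py <<'E'
import numpy as np, itertools
from scipy.spatial.transform import Rotation as Ro
from scipy.optimize import least_squares
LO=np.array([-3.06,-.37,-1.25,.18,-1.1,.23,-2.94]);HI=np.array([3.06,2.12,1.32,2.47,4.24,1.98,2.94])
def fk(q,k,s):
    # k: h,L1,L2,L3,e1,e2(x offsets),yaw0,yawT
    A=Ro.identity();p=np.array([0,0,k[0]]);z=np.array([0,0,1.])
    A=Ro.from_euler('z',s[0]*q[0]+k[6])*Ro.from_euler('y',q[1]);p=p+A.apply([k[4],0,k[1]])
    A=A*Ro.from_euler('z',s[1]*q[2])*Ro.from_euler('y',q[3]);p=p+A.apply([k[5],0,k[2]])
    A=A*Ro.from_euler('z',s[2]*q[4])*Ro.from_euler('y',q[5]);p=p+A.apply([0,0,k[3]])
    return p,A*Ro.from_euler('z',s[3]*q[6]+k[7])
E
python3 - <<'E'
from kin import *;from h import ctrl
s=ctrl.read_state()
D=[([-1.22376867,.62936028,.03844281,1.51838819,-.02700307,.99627921,-.02002042],[260.5,594.83,230.37],[-3.13967583,0,2.72874177]),
 (s['qpos'],s['eef_pos'],s['tool_rot'])]
for sg in itertools.product([1,-1],repeat=4):
    def f(k):
        r=[]
        for q,p,e in D:
            P,R=fk(q,k,sg);r+=list((P-p)/1)+list(300*(R.inv()*Ro.from_euler('xyz',e)).as_rotvec())
        return np.r_[r,.01*(k[4:6])]
    b=min((least_squares(f,[300,400,350,250,0,0,y,t]) for y in(0,1.57,3.14) for t in(0,1.57,3.14,-1.57)),key=lambda r:r.cost)
    if b.cost<3000: print(sg,b.cost,np.round(b.x,3))
E
```

```text
(1, -1, 1, 1) 430.5458546672671 [ 4241.086 -2019.378   626.688  1132.647   513.739   719.199     5.402
     4.631]
(-1, -1, -1, -1) 9.383319120285714 [ 9.39507e+02  2.03345e+02  6.21629e+02  2.49395e+02  1.63466e+02
  2.25674e+02 -2.80000e-02  1.54400e+00]
```

step_arm --series '[[[0,0,0,-0.09,-0.2,0.04,0],[0,0,0,-0.09,-0.2,0.04,0],[0,0,0,-0.09,-0.2,0.04,0],[0,0,0,-0.09,-0.2,0.04,0],[0,0,0,0,0,0,0],[0,0,0,0,0,0,0]]]'

```text
clock: 4.2
eef_pos: [449.9, -39.0, 237.2]
tool_rot: [3.118, 0.398, 3.128]
force: [0.1, 0.4, 0.3]
width: 85.3
gripper_force: 0.0
```

Run:
```python
from kin import *;from h import *
s=ctrl.read_state();print(np.round(s['qpos'],3))
D=[([-1.22376867,.62936028,.03844281,1.51838819,-.02700307,.99627921,-.02002042],[260.5,594.83,230.37],[-3.13967583,0,2.72874177]),
 ([ 0.06834566,0.1392915,-0.42954073,2.46550293,0.8284456,0.23624271,0.42969044],[399.7,61.9,241.7],[3.115,.401,3.122]),
 (s['qpos'],s['eef_pos'],s['tool_rot'])]
sg=(-1,)*4
for w in(.05,.3,3):
    def f(k):
        r=[]
        for q,p,e in D:
            P,R=fk(q,k,sg);r+=list((P-p)/1)+list(300*(R.inv()*Ro.from_euler('xyz',e)).as_rotvec())
        return np.r_[r,w*(k[4:6])]
    b=least_squares(f,[300,400,350,250,0,0,0,1.57]);print(w,b.cost,np.round(b.x,3),np.round(b.fun[:18],1))
    if w==.3:k=b.x;np.save('k.npy',k)
def ik(P,R,q0):
    g=lambda q:(lambda a:np.r_[a[0]-P,300*(a[1].inv()*Ro.from_matrix(R)).as_rotvec(),.5*(q-np.clip(q0,LO+.1,HI-.1))])(fk(q,k,sg))
    r=least_squares(g,np.clip(q0,LO+.01,HI-.01),bounds=(LO,HI));return r.x,np.linalg.norm(r.fun[:6])
for turn in(0,np.pi/2):
  for off in(190,150,110,70,40,20,10):
    P,R=target(off,turn=turn)
    q,e=ik(P,R,np.array(s['qpos']));print(turn,off,np.round(P),np.round(q,2),round(e,2))
```

```text
[ 0.694  0.267 -0.782  2.364  0.795  0.255  0.789]
0.05 54.65639174356061 [ 3.86839e+02  5.14081e+02  4.01212e+02  3.22877e+02  2.71570e+01
  2.02330e+01 -4.40000e-02  1.52900e+00] [ 1.3 -0.9 -2.4  0.  -0.  -0.7  0.9  6.   1.2 -5.3  0.3  0.3 -1.4 -0.1
  1.3 -5.2  0.2  0.4]
0.3 68.0565511732464 [ 3.32942e+02  5.48178e+02  3.81530e+02  3.32805e+02  9.90000e+00
  1.85100e+00 -4.60000e-02  1.52700e+00] [ 1.6 -1.4 -2.4  0.  -0.  -0.7 -1.8  6.9  0.7 -5.6  0.3  0.3  1.3 -0.6
  1.8 -5.4  0.2  0.4]
3 77.28254060752371 [ 3.22491e+02  5.66542e+02  3.76855e+02  3.47918e+02  2.17000e-01
 -4.30000e-02 -4.80000e-02  1.52500e+00] [ 2.5 -1.7 -3.3  0.  -0.  -0.7 -3.4  6.5  0.8 -5.8  0.3  0.3  2.8  0.7
  2.5 -5.6  0.2  0.4]
0 190 [ 429. -129.  243.] [ 1.36  0.49 -1.25  2.47  1.88  0.23  0.16] 12.41
0 150 [ 452. -126.  210.] [ 1.29  0.62 -1.25  2.47  2.01  0.36  0.06] 4.18
0 110 [ 474. -123.  178.] [ 1.2   0.78 -1.25  2.47  2.1   0.53 -0.01] 1.5
0 70 [ 497. -119.  145.] [ 1.13  0.92 -1.25  2.45  2.15  0.68 -0.02] 0.01
0 40 [ 514. -117.  120.] [ 1.09  1.02 -1.25  2.43  2.17  0.77  0.  ] 0.01
0 20 [ 526. -115.  104.] [ 1.07  1.08 -1.25  2.41  2.19  0.82  0.02] 0.01
0 10 [ 531. -115.   96.] [ 1.06  1.12 -1.25  2.4   2.2   0.84  0.03] 0.0
1.5707963267948966 190 [ 429. -129.  243.] [ 1.36  0.49 -1.25  2.47  1.88  0.23 -1.41] 12.41
1.5707963267948966 150 [ 452. -126.  210.] [ 1.29  0.62 -1.25  2.47  2.01  0.36 -1.51] 4.18
1.5707963267948966 110 [ 474. -123.  178.] [ 1.2   0.78 -1.25  2.47  2.1   0.53 -1.58] 1.5
1.5707963267948966 70 [ 497. -119.  145.] [ 1.13  0.92 -1.25  2.45  2.15  0.68 -1.59] 0.01
1.5707963267948966 40 [ 514. -117.  120.] [ 1.09  1.02 -1.25  2.43  2.17  0.77 -1.57] 0.01
1.5707963267948966 20 [ 526. -115.  104.] [ 1.07  1.08 -1.25  2.41  2.19  0.82 -1.55] 0.01
1.5707963267948966 10 [ 531. -115.   96.] [ 1.06  1.12 -1.25  2.4   2.2   0.84 -1.54] 0.01
```

Run:
```python
from kin import *;from h import *
k=np.load('k.npy');sg=(-1,)*4
rng=np.random.default_rng(0);mid=(LO+HI)/2;hw=(HI-LO)/2
for off in(110,70,40,20,14):
  P,R=target(off,turn=np.pi/4);out=[]
  for i in range(40):
    q0=rng.uniform(LO,HI)
    g=lambda q:(lambda a:np.r_[a[0]-P,300*(a[1].inv()*Ro.from_matrix(R)).as_rotvec(),.3*((q-mid)/hw)**6])(fk(q,k,sg))
    r=least_squares(g,q0,bounds=(LO,HI))
    if np.linalg.norm(r.fun[:6])<2: out.append((np.min(1-abs((r.x-mid)/hw)),*np.round(r.x,2)))
  out.sort(reverse=True)
  seen=[]
  for o in out:
    if all(np.abs(np.subtract(o[1:],t[1:])).max()>.3 for t in seen): seen.append(o)
  print(off,[np.round(t,2).tolist() for t in seen[:4]])
```

```text
110 [[0.0, 1.2, 0.78, -1.25, 2.47, 2.1, 0.53, -0.8]]
70 [[0.01, 0.99, 0.73, -0.92, 2.46, 2.55, 0.46, -1.23]]
40 [[0.03, 0.93, 0.79, -0.87, 2.43, 2.6, 0.51, -1.26]]
20 [[0.05, 0.89, 0.83, -0.84, 2.42, 2.63, 0.53, -1.28]]
14 [[0.05, 0.88, 0.85, -0.83, 2.41, 2.64, 0.54, -1.28]]
```

```bash
cat >> kin.py <<'E'
K=np.load('k.npy')
mid=(LO+HI)/2;hw=(HI-LO)/2
def ik(P,R,q0):
    g=lambda q:(lambda a:np.r_[a[0]-P,300*(a[1].inv()*Ro.from_matrix(R)).as_rotvec(),2*(q-q0),.3*((q-mid)/hw)**6])(fk(q,K,(-1,)*4))
    r=least_squares(g,np.clip(q0,LO+.01,HI-.01),bounds=(LO,HI));return r.x,np.linalg.norm(r.fun[:6])
E
python3 - <<'E'
from kin import *;from h import *
q=np.array(ctrl.read_state()['qpos'])
for qq,off in((.335,130),(.335,90),(.335,60),(.335,30),(.335,5),(.25,5),(.15,5),(.07,5),(0,5),(0,20)):
    P,R=target(off,q=qq);
    for _ in range(4): q,e=ik(P,R,q)
    print(qq,off,np.round(P),np.round(q,2),round(e,2))
P,R=target(100,q=.335);plan(P,R,0.4)
E
```

```text
0.335 130 [ 478. -122.  264.] [ 1.07  0.43 -1.09  2.11  0.55  0.61  1.36] 0.0
0.335 90 [ 489. -121.  225.] [ 0.95  0.48 -0.96  2.14  0.65  0.52  1.27] 0.0
0.335 60 [ 497. -120.  196.] [ 0.86  0.52 -0.86  2.16  0.74  0.45  1.2 ] 0.0
0.335 30 [ 505. -118.  168.] [ 0.78  0.56 -0.76  2.17  0.83  0.39  1.11] 0.0
0.335 5 [ 511. -117.  144.] [ 0.72  0.6  -0.68  2.17  0.92  0.34  1.03] 0.0
0.25 5 [ 516. -117.  130.] [ 0.78  0.65 -0.75  2.24  1.45  0.29  0.53] 0.0
0.15 5 [ 522. -116.  114.] [ 0.93  0.82 -0.99  2.31  1.94  0.49  0.12] 0.0
0.07 5 [ 528. -115.  102.] [ 0.98  0.93 -1.07  2.36  2.17  0.62 -0.04] 0.0
0 5 [ 534. -114.   92.] [ 1.    1.01 -1.09  2.4   2.33  0.71 -0.14] 0.0
0 20 [ 526. -115.  104.] [ 1.01  0.97 -1.08  2.41  2.34  0.68 -0.16] 0.0
n 2 rot deg [-1.52  7.08 -8.17] shift tool mm [-33.2 -81.9  14.5]
[[[-0.0169,0.0787,-0.0907,-0.111,-0.273,0.048,0.4],[-0.0169,0.0787,-0.0907,-0.094,-0.281,0.038,0.4]]]
```

step_arm --series '[[[-0.0085,0.039,-0.045,-0.055,-0.137,0.024,0.4],[-0.0085,0.039,-0.045,-0.055,-0.137,0.024,0.4],[-0.0085,0.039,-0.045,-0.05,-0.14,0.02,0.4],[-0.0085,0.039,-0.045,-0.05,-0.14,0.02,0.4],[0,0,0,0,0,0,0.4],[0,0,0,0,0,0,0.4]]]'

```text
clock: 4.8
eef_pos: [487.9, -119.1, 234.7]
tool_rot: [3.141, 0.277, -3.002]
force: [-0.8, -0.4, 0.3]
width: 51.3
gripper_force: 0.0
```

Run:
```python
from h import *
s=ctrl.read_state();print(np.round(s['qpos'],2))
p=shot('wrist','w2');S=shot('side');T=shot('top')
v=np.load('v.npy');o,Rh,ph,Rp=frames(v)
Pr=lambda X:np.round(proj(p,ph+Rp@X),1).tolist()
print('wing',Pr([-170,0,30]),'top ends',Pr([-195,0,40]),Pr([-145,0,40]),'edge',[Pr([-208,y,4]) for y in(-146,146)],'tcp',proj(p,s['eef_pos']))
for c in(p,S,T): print([(d['centre'],d['score']) for d in ctrl.recognise(c,'stud_grip')][:2],proj(c,ph+Rp@[-170,0,33]))
P,R=target(30,q=.335);plan(P,R,.4)
```

```text
[ 0.99  0.47 -1.01  2.13  0.66  0.56  1.26]
wing [274.8, 226.4] top ends [274.7, 191.5] [274.9, 270.7] edge [[48.3, 157.0], [501.4, 156.5]] tcp [278.0177714  288.37679366]
[([277.7, 225.1], 0.58)] [274.82736087 228.22071081]
[([389.3, 330.8], 0.67), ([290.2, 225.3], 0.65)] [281.17830591 222.40759375]
[([325.1, 243.0], 0.44)] [324.07313191 247.82411785]
n 2 rot deg [-0.07  0.08 -0.03] shift tool mm [ 1.7 -0.1 69.9]
[[[-0.0008,0.0008,-0.0003,0.006,-0.0,0.233,0.4],[-0.0008,0.0008,-0.0003,0.006,-0.0,0.233,0.4]]]
```

View pics/w2.png

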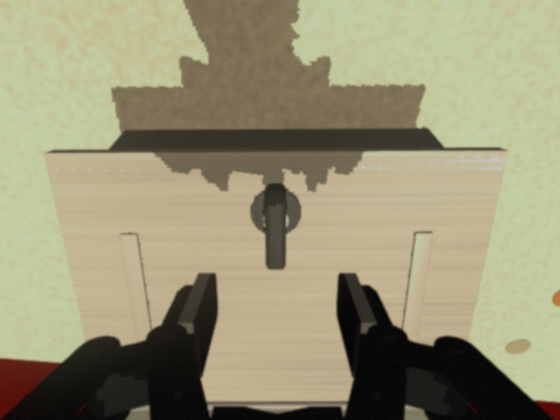

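The wrist picture shows the wing centred between the fingers at column 275, spanning rows 184 to 269, with the panel's free edge at row 151. That is 4 to 6 px off the prediction, so I'll do a small refit.

Run:
```python
from h import *
from scipy.optimize import least_squares
p=shot('wrist');v0=np.load('v.npy')
ob=[([-208,-146,4],(48,151)),([-208,146,4],(506,150)),([-195,0,40],(275,184)),([-145,0,40],(275.5,268)),([0,0,4],(None,402))]
def f(v,sc=1):
    o,Rh,ph,Rp=frames(v);r=[]
    for X,uv in ob:
        d=proj(p,ph+Rp@X)-[uv[0] or 275,uv[1]];d=d if uv[0] else d[1:]*.5
        r+=list(d/1.5)
    return np.r_[r,(v-v0)/[3,3,.01,.03]]
r=least_squares(f,v0,x_scale=[10,10,.05,.05]);print(v0,r.x);print(np.round(f(v0)[:9]*1.5,1),np.round(f(r.x)[:9]*1.5,1))
np.save('v2.npy',r.x)
for v in(v0,r.x):print(target(20,v=v)[0],target(20,v=v,q=v[3])[0])
np.save('v.npy',r.x)
P,R=target(30,q=r.x[3]);plan(P,R,.4,4)
```

```text
[ 6.46078432e+02 -9.86425440e+01  1.38823885e-01  3.35026451e-01] [ 6.41505647e+02 -1.00101917e+02  1.39765816e-01  3.39100615e-01]
[ 4.   6.8 -2.5  6.9  2.5  8.1  2.2  2.9  2.2] [-0.8  0.6 -0.6  0.3  0.8  1.6  0.6 -2.1  0.7]
[ 525.52214297 -115.48698478  103.87504671] [ 507.40492298 -118.01837025  157.94374286]
[ 520.96527716 -117.0599065   103.87504671] [ 502.74268227 -119.62351707  158.63258316]
n 4 rot deg [-0.08  0.32 -0.12] shift tool mm [ 6.2 -0.7 67.9]
[[[-0.0005,0.0018,-0.0006,0.01,-0.001,0.113,0.4],[-0.0005,0.0018,-0.0006,0.01,-0.001,0.113,0.4],[-0.0005,0.0018,-0.0006,0.01,-0.001,0.113,0.4],[-0.0005,0.0018,-0.0006,0.01,-0.001,0.113,0.4]]]
```

step_arm --series '[[[0,0.002,0,0.008,-0.001,0.113,0.4],[0,0.002,0,0.008,-0.001,0.113,0.4],[0,0.002,0,0.008,-0.001,0.113,0.4],[0,0.002,0,0.008,-0.001,0.113,0.4],[0,0,0,0,0,0,0.4]]]'

```text
clock: 5.65
eef_pos: [500.5, -120.0, 167.1]
tool_rot: [3.141, 0.268, -3.005]
force: [-0.5, -0.6, 0.0]
width: 51.3
gripper_force: 0.0
```

Run:
```python
from h import *
v=np.load('v.npy')
s=ctrl.read_state();print(np.round(s['qpos'],2),s['force'])
P,R=target(5,q=.34);plan(P,R,.4,3)
o=ctrl.read_state
# arc rows from q=.34 to 0 with off 5
def seq(qs,off):
    pr=None;rows=[]
    for q in qs:
        P,R=target(off,q=q)
        if pr is not None:
            P0,R0=pr;rv=Ro.from_matrix(R0.T@R).as_rotvec();rows.append([*np.round(rv/(np.pi/4),4),*np.round(R0.T@(P-P0)/150,4)])
        pr=(P,R)
    return rows
for r in seq(np.linspace(.34,0,11),5)[::4]:print(r)
```

```text
[ 0.81  0.56 -0.8   2.17  0.86  0.42  1.08] [-0.49650945 -0.58661929  0.02897375]
n 3 rot deg [ 0.   -0.14 -0.17] shift tool mm [ 0.   0.  23.6]
[[[0.0,-0.0011,-0.0012,0.0,0.0,0.052,0.4],[0.0,-0.0011,-0.0012,0.0,0.0,0.052,0.4],[0.0,-0.0011,-0.0012,0.0,0.0,0.052,0.4]]]
[np.float64(0.0), np.float64(-0.0433), np.float64(0.0), np.float64(0.0005), np.float64(-0.0), np.float64(0.0385)]
[np.float64(-0.0), np.float64(-0.0433), np.float64(-0.0), np.float64(0.0005), np.float64(0.0), np.float64(0.0385)]
[np.float64(0.0), np.float64(-0.0433), np.float64(0.0), np.float64(0.0005), np.float64(0.0), np.float64(0.0385)]
```

step_arm --series '[[[0,0,0,0,0,0.052,0.4],[0,0,0,0,0,0.052,0.4],[0,0,0,0,0,0.052,0.4],[0,-0.0217,0,0,0,0.0193,0.4],[0,-0.0217,0,0,0,0.0193,0.4],[0,-0.0217,0,0,0,0.0193,0.4],[0,-0.0217,0,0,0,0.0193,0.4],[0,-0.0217,0,0,0,0.0193,0.4],[0,-0.0217,0,0,0,0.0193,0.4],[0,0,0,0,0,0,0.4]]]'

```text
clock: 6.65
eef_pos: [512.4, -118.8, 128.9]
tool_rot: [3.141, 0.373, -3.005]
force: [0.6, -0.0, -0.3]
width: 51.3
gripper_force: 0.0
```

Run:
```python
from h import *
s=ctrl.read_state();print(np.round(s['qpos'],2))
P,R=target(5,q=.34*.7);plan(P,R,.4,3)
S=shot('side','s3')
o,Rh,ph,Rp=frames([*np.load('v.npy')[:3],.34*.7])
```

```text
[ 0.74  0.62 -0.68  2.27  1.55  0.24  0.43]
n 3 rot deg [-0.04 -0.02 -0.18] shift tool mm [1.1 0.6 0.8]
[[[-0.0003,-0.0001,-0.0013,0.002,0.001,0.002,0.4],[-0.0003,-0.0001,-0.0013,0.002,0.001,0.002,0.4],[-0.0003,-0.0001,-0.0013,0.002,0.001,0.002,0.4]]]
```

step_arm --series '[[[0,-0.0217,0,0.001,0.001,0.0193,0.4],[0,-0.0217,0,0.001,0.001,0.0193,0.4],[0,-0.0217,0,0.001,0,0.0193,0.4],[0,-0.0217,0,0.001,0,0.0193,0.4],[0,-0.0217,0,0,0,0.0193,0.4],[0,-0.0217,0,0,0,0.0193,0.4],[0,-0.0217,0,0,0,0.0193,0.4],[0,0,0,0,0,0,0.4]]]'

```text
clock: 7.5
eef_pos: [520.1, -117.6, 110.0]
tool_rot: [3.14, 0.491, -3.007]
force: [-0.5, -0.4, -0.6]
width: 51.2
gripper_force: 0.0
```

Run:
```python
from h import *
s=ctrl.read_state();print(np.round(s['qpos'],2))
P,R=target(5,q=.34*.35);plan(P,R,.4,3)
```

```text
[ 0.92  0.79 -0.94  2.35  2.11  0.48 -0.05]
n 3 rot deg [-0.06 -0.06 -0.24] shift tool mm [0.9 0.4 0.5]
[[[-0.0004,-0.0004,-0.0018,0.002,0.001,0.001,0.4],[-0.0004,-0.0004,-0.0018,0.002,0.001,0.001,0.4],[-0.0004,-0.0004,-0.0018,0.002,0.001,0.001,0.4]]]
```

Run:
```python
from h import *
S=shot('side');W=shot('wrist')
a=cv2.resize(S['img'][140:300,215:415],None,fx=2.7,fy=2.7,interpolation=cv2.INTER_CUBIC)
b=W['img'];im=np.zeros((600,800,3),'u1')
im[:a.shape[0]][:, :a.shape[1]]=0
im[0:300,0:400]=cv2.resize(b,(400,300));c=cv2.resize(S['img'][140:300,215:415],(400,320));im[0:320,400:800]=c
d=cv2.resize(b[120:330,150:400],(330,277));im[310:587,0:330]=d
cv2.imwrite('pics/m4.png',np.clip(255*(im[:,:,::-1]/255.)**.6,0,255))
```

```text
[ WARN:0@1.014] global loadsave.cpp:1063 imwrite_ Unsupported depth image for selected encoder is fallbacked to CV_8U.
```

View pics/m4.png

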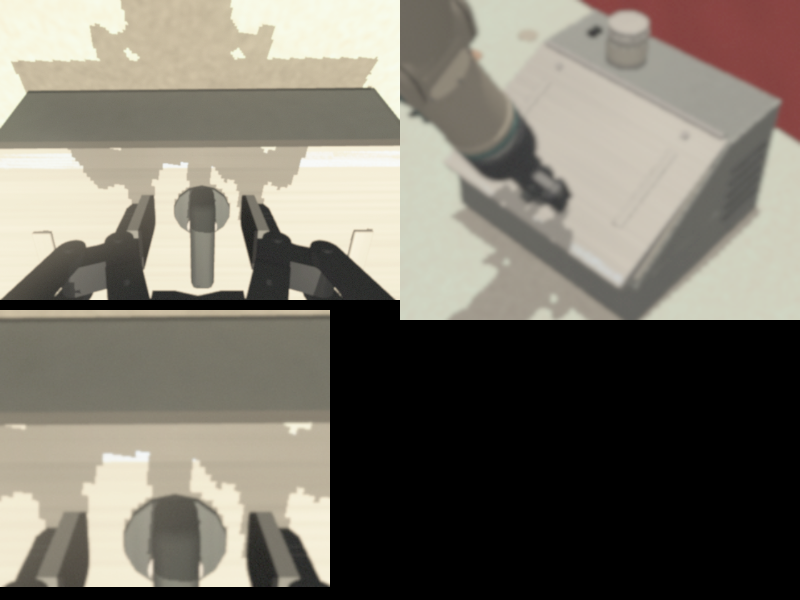

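The picture shows the panel following the fingertips, nearly shut, with the wing centred between the fingers. I'll keep going.

step_arm --series '[[[0,-0.0217,0,0.001,0,0.0193,0.4],[0,-0.0217,0,0.001,0,0.0193,0.4],[0,-0.0217,0,0.001,0,0.0193,0.4],[0,-0.0217,0,0.001,0,0.0193,0.4],[0,-0.0217,0,0,0,0.0193,0.4],[0,-0.0217,0,0,0,0.0193,0.4],[0,-0.0217,0,0,0,0.0193,0.4],[0,0,0,0,0,0,0.4]]]'

```text
clock: 8.4
eef_pos: [530.2, -116.2, 92.5]
tool_rot: [-3.142, 0.61, -3.005]
force: [0.2, 0.4, 0.7]
width: 51.3
gripper_force: 0.0
```

Run:
```python
from h import *
s=ctrl.read_state();print(np.round(s['qpos'],2),s['force'])
P,R=target(5);plan(P,R,.4,3)
```

```text
[ 1.    0.96 -1.06  2.42  2.37  0.71 -0.19] [0.19361959 0.37125378 0.68090708]
n 3 rot deg [-0.12 -0.04 -0.17] shift tool mm [1.1 0.4 0.4]
[[[-0.0009,-0.0003,-0.0012,0.002,0.001,0.001,0.4],[-0.0009,-0.0003,-0.0012,0.002,0.001,0.001,0.4],[-0.0009,-0.0003,-0.0012,0.002,0.001,0.001,0.4]]]
```

Next I'll advance 2 mm at a time until the stop shows up as force.

step_arm --series '[[[0,0,0,0,0,0.013,0.4],[0,0,0,0,0,0.013,0.4],[0,0,0,0,0,0,0.4]]]'

```text
clock: 8.7
eef_pos: [532.9, -115.8, 89.9]
tool_rot: [-3.141, 0.612, -3.005]
force: [0.0, -0.6, 0.3]
width: 51.2
gripper_force: 0.0
```

step_arm --series '[[[0,0,0,0,0,0.013,0.4],[0,0,0,0,0,0,0.4]]]'

```text
clock: 8.9
eef_pos: [534.1, -115.7, 88.4]
tool_rot: [-3.141, 0.612, -3.005]
force: [0.0, -0.6, 0.3]
width: 51.4
gripper_force: 0.1
```

step_arm --series '[[[0,0,0,0,0,0.013,0.4],[0,0,0,0,0,0,0.4]]]'

```text
clock: 9.1
eef_pos: [534.7, -115.5, 87.6]
tool_rot: [-3.14, 0.613, -3.004]
force: [-7.8, -3.7, 12.9]
width: 51.4
gripper_force: 7.3
```

The stop is reached at about 15 N, so the panel is shut. I'll back off to grasp depth and look.

step_arm --series '[[[0,0,0,0,0,-0.07,0.4],[0,0,0,0,0,-0.07,0.4],[0,0,0,0,0,0,0.4]]]'

```text
clock: 9.4
eef_pos: [522.7, -117.4, 105.1]
tool_rot: [-3.14, 0.613, -3.004]
force: [-0.3, 0.2, -0.3]
width: 51.3
gripper_force: 0.0
```

Run:
```python
from h import *
s=ctrl.read_state();T=np.array(s['eef_pos'])
P,R=target(18);plan(P,R,.4,3)
W=shot('wrist','w5');v=np.load('v.npy');o,Rh,ph,Rp=frames([*v[:3],0])
Pr=lambda X:np.round(proj(W,ph+Rp@X),1).tolist()
print('model wing top corners',[Pr([-170+a,b,40]) for a in(-25,25) for b in(-6,6)],'edge',[Pr([-208,y,4]) for y in(-146,0,146)])
Rt=Ro.from_euler('xyz',s['tool_rot']).as_matrix()
print('tool axis pts at wing top',proj(W,T-Rt[:,2]*22),'lower',proj(W,T))
x=W['img'][150:420,130:430];x=cv2.resize(x,None,fx=2.2,fy=2.2,interpolation=cv2.INTER_CUBIC)
cv2.imwrite('pics/w5c.png',np.clip(255*(x[:,:,::-1]/255.)**.5,0,255).astype('u1'))
```

```text
n 3 rot deg [-0.17  0.11 -0.11] shift tool mm [2.1 0.5 2. ]
[[[-0.0013,0.0009,-0.0008,0.005,0.001,0.005,0.4],[-0.0013,0.0009,-0.0008,0.005,0.001,0.005,0.4],[-0.0013,0.0009,-0.0008,0.005,0.001,0.005,0.4]]]
model wing top corners [[263.0, 251.0], [296.0, 250.9], [265.0, 362.6], [294.4, 362.6]] edge [[-48.4, 190.5], [279.2, 189.7], [609.7, 188.8]]
tool axis pts at wing top [278.39088782 317.55096281] lower [278.22117253 287.71780043]
```

View pics/w5c.png

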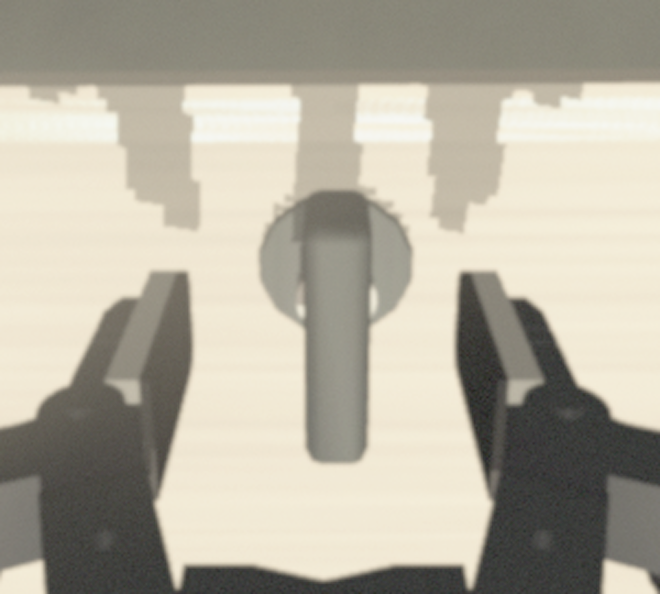

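The picture shows the wing upright at image column 283 (tool axis 278) and about 2 mm downslope of the tool axis. I'll correct by a couple of mm and close on it.

step_arm --series '[[[0,0,0,0.014,0.013,0.012,0.4],[0,0,0,0,0,0,0.5],[0,0,0,0,0,0,0.7],[0,0,0,0,0,0,1],[0,0,0,0,0,0,1],[0,0,0,0,0,0,1],[0,0,0,0,0,0,1],[0,0,0,0,0,0,1]]]'

```text
clock: 10.25
eef_pos: [522.0, -115.0, 101.2]
tool_rot: [3.141, 0.612, -3.005]
force: [0.3, 1.4, -0.4]
width: 10.4
gripper_force: 62.8
```

Run:
```python
from h import *
s=ctrl.read_state();print(s['torque'],s['qpos'])
P,R=target(18);plan(P,R,1,3)
```

```text
[0.160517   0.63887095 0.30264706] [ 1.00854533  0.93970302 -1.0744782   2.44294903  2.35823682  0.70039666
 -0.19980558]
n 3 rot deg [-0.08  0.06 -0.16] shift tool mm [-0.5 -1.9 -0.9]
[[[-0.0006,0.0005,-0.0012,-0.001,-0.004,-0.002,1.0],[-0.0006,0.0005,-0.0012,-0.001,-0.004,-0.002,1.0],[-0.0006,0.0005,-0.0012,-0.001,-0.004,-0.002,1.0]]]
```

step_arm --series '[[[0,0,0,0,0,0.014,1],[0,0,0,0,0,0.014,1],[0,0,0,0,0,0.014,1],[0,0,0,0,0,0.014,1],[0,0,0,0,0,0.012,1],[0,0,0,0,0,0,1]]]'

```text
clock: 10.85
eef_pos: [527.8, -114.2, 92.8]
tool_rot: [3.141, 0.612, -3.005]
force: [-3.8, 1.4, 5.6]
width: 10.7
gripper_force: 63.7
```

Run:
```python
from h import *
s=ctrl.read_state();print(s['torque'],Ro.from_euler('xyz',s['tool_rot']).as_matrix().T@s['force'])
P,R=target(18);plan(P,R,1,3)
```

```text
[0.16005431 0.64646979 0.25495293] [-0.32075972  1.89447698 -6.64131349]
n 3 rot deg [-0.09  0.07 -0.15] shift tool mm [ -0.5  -1.9 -11.2]
[[[-0.0007,0.0005,-0.0011,-0.001,-0.004,-0.025,1.0],[-0.0007,0.0005,-0.0011,-0.001,-0.004,-0.025,1.0],[-0.0007,0.0005,-0.0011,-0.001,-0.004,-0.025,1.0]]]
```

step_arm --series '[[[0,0,0,0,0,0.007,1],[0,0,0,0,0,0.007,1],[0,0,0,0,0,0,1]]]'

```text
clock: 11.15
eef_pos: [528.6, -114.0, 91.6]
tool_rot: [-3.141, 0.612, -3.004]
force: [-7.4, -0.4, 11.1]
width: 10.7
gripper_force: 64.8
```

Run:
```python
from h import *
s=ctrl.read_state();print(s['torque'],Ro.from_euler('xyz',s['tool_rot']).as_matrix().T@s['force'])
P,R=target(18);plan(P,R,1,3)
```

```text
[0.12585026 0.589819   0.13966748] [ -0.35828627   0.62998118 -13.29363798]
n 3 rot deg [-0.11  0.09 -0.1 ] shift tool mm [ -0.5  -2.  -12.6]
[[[-0.0008,0.0007,-0.0008,-0.001,-0.004,-0.028,1.0],[-0.0008,0.0007,-0.0008,-0.001,-0.004,-0.028,1.0],[-0.0008,0.0007,-0.0008,-0.001,-0.004,-0.028,1.0]]]
```

The stud is at its inner stop (13 N). I'll start the clockwise turn, about +z of the tool.

step_arm --series '[[[0,0,0.12,0,0,0,1],[0,0,0.12,0,0,0,1],[0,0,0.12,0,0,0,1],[0,0,0,0,0,0,1]]]'

```text
clock: 11.55
eef_pos: [528.6, -113.3, 91.7]
tool_rot: [2.945, 0.584, 2.935]
force: [-7.7, -0.0, 10.4]
width: 10.9
gripper_force: 64.8
```

Run:
```python
from h import *
s=ctrl.read_state();M=Ro.from_euler('xyz',s['tool_rot']).as_matrix().T;print(M@s['torque'],M@s['force'],s['qpos'])
P,R=target(18);plan(P,R,1,3)
```

```text
[-0.2722277   0.67460364  0.05568087] [  0.53112706   0.93243039 -12.85638034] [ 1.02635001  1.01458416 -1.14089283  2.43129625  2.30102092  0.77231666
 -0.3995291 ]
n 3 rot deg [ 1.000e-02  1.100e-01 -1.644e+01] shift tool mm [ -1.1  -2.5 -12.6]
[[[0.0001,0.0008,-0.1218,-0.002,-0.005,-0.028,1.0],[0.0001,0.0008,-0.1218,-0.002,-0.006,-0.028,1.0],[0.0001,0.0008,-0.1218,-0.001,-0.006,-0.028,1.0]]]
```

step_arm --series '[[[0,0,0.13,0,0,0,1],[0,0,0.13,0,0,0,1],[0,0,0.13,0,0,0,1],[0,0,0.13,0,0,0,1],[0,0,0.13,0,0,0,1],[0,0,0.13,0,0,0,1],[0,0,0,0,0,0,1]]]'

```text
clock: 12.25
eef_pos: [529.1, -111.8, 92.2]
tool_rot: [2.636, 0.365, 2.289]
force: [-5.2, 4.1, 10.5]
width: 10.8
gripper_force: 64.4
```

Run:
```python
from h import *
s=ctrl.read_state();M=Ro.from_euler('xyz',s['tool_rot']).as_matrix().T;print(M@s['torque'],M@s['force'],s['qpos'])
P,R=target(5.4,turn=np.pi/2);plan(P,R,1,8)
```

```text
[-0.39773401  1.00272866  0.00129644] [  2.29612938   4.79006677 -11.14320751] [ 1.05513672  1.06564312 -1.2179892   2.43049539  2.23757728  0.83099089
 -0.93291019]
n 8 rot deg [ 0.24 -0.09 38.54] shift tool mm [-2.9 -2.9 -0. ]
[[[0.0007,-0.0003,0.107,-0.002,-0.002,-0.0,1.0],[0.0007,-0.0003,0.107,-0.003,-0.002,-0.0,1.0],[0.0007,-0.0003,0.107,-0.003,-0.002,-0.0,1.0],[0.0007,-0.0003,0.107,-0.003,-0.002,0.0,1.0],[0.0007,-0.0003,0.107,-0.003,-0.002,0.0,1.0],[0.0007,-0.0003,0.107,-0.003,-0.001,0.0,1.0],[0.0007,-0.0003,0.107,-0.003,-0.001,0.0,1.0],[0.0007,-0.0003,0.107,-0.003,-0.001,0.0,1.0]]]
```

step_arm --series '[[[0,0,0.11,0,0,0,1],[0,0,0.11,0,0,0,1],[0,0,0.11,0,0,0,1],[0,0,0.11,0,0,0,1],[0,0,0.11,0,0,0,1],[0,0,0,0,0,0,1]]]'

```text
clock: 12.85
eef_pos: [529.9, -111.2, 92.8]
tool_rot: [2.539, 0.136, 1.911]
force: [-3.9, 5.4, 10.6]
width: 10.3
gripper_force: 64.2
```

Run:
```python
from h import *
s=ctrl.read_state();M=Ro.from_euler('xyz',s['tool_rot']).as_matrix().T;print(M@s['torque'],M@s['force'],s['qpos'])
P,R=target(5.4,turn=np.pi/2);plan(P,R,1,8)
```

```text
[-0.30329226  1.20295134  0.02168129] [  4.91678386   4.88841337 -10.46654335] [ 1.05904049  1.07405215 -1.23113834  2.42979752  2.22873324  0.84062173
 -1.35228719]
n 8 rot deg [ 0.32 -0.18 13.86] shift tool mm [-4.1 -2.6  0. ]
[[[0.0009,-0.0005,0.0385,-0.003,-0.002,0.0,1.0],[0.0009,-0.0005,0.0385,-0.003,-0.002,0.0,1.0],[0.0009,-0.0005,0.0385,-0.004,-0.002,0.0,1.0],[0.0009,-0.0005,0.0385,-0.004,-0.002,0.0,1.0],[0.0009,-0.0005,0.0385,-0.004,-0.002,0.0,1.0],[0.0009,-0.0005,0.0385,-0.004,-0.002,0.0,1.0],[0.0009,-0.0005,0.0385,-0.004,-0.002,0.0,1.0],[0.0009,-0.0005,0.0385,-0.004,-0.001,0.0,1.0]]]
```

step_arm --series '[[[0,0,0.08,0,0,0,1],[0,0,0.08,0,0,0,1],[0,0,0.08,0,0,0,1],[0,0,0.08,0,0,0,1],[0,0,0,0,0,0,1]]]'

```text
clock: 13.35
eef_pos: [530.4, -111.0, 93.2]
tool_rot: [2.524, -0.008, 1.706]
force: [-3.3, 5.7, 10.8]
width: 10.4
gripper_force: 64.2
```

Run:
```python
from h import *
s=ctrl.read_state();M=Ro.from_euler('xyz',s['tool_rot']).as_matrix().T;print(M@s['torque'],M@s['force'],s['qpos'])
P,R=target(5.4,turn=np.pi/2);plan(P,R,1,8)
W=shot('wrist','w6');S=shot('side')
a=cv2.resize(W['img'][150:420,130:430],(540,486));b=cv2.resize(S['img'][190:270,240:320],(260,260))
im=np.zeros((490,800,3),'u1');im[:486,:540]=a;im[:260,540:]=b
cv2.imwrite('pics/m6.png',np.clip(255*(im[:,:,::-1]/255.)**.5,0,255).astype('u1'))
```

```text
[-0.27529089  1.35808244 -0.17405381] [  6.12843939   4.21890835 -10.25244722] [ 1.06017211  1.07649712 -1.23519176  2.42940669  2.2267452   0.84360287
 -1.59907829]
n 8 rot deg [ 0.36 -0.23 -0.45] shift tool mm [-4.7 -2.2  0. ]
[[[0.001,-0.0006,-0.0012,-0.004,-0.002,0.0,1.0],[0.001,-0.0006,-0.0012,-0.004,-0.002,0.0,1.0],[0.001,-0.0006,-0.0012,-0.004,-0.002,0.0,1.0],[0.001,-0.0006,-0.0012,-0.004,-0.002,0.0,1.0],[0.001,-0.0006,-0.0012,-0.004,-0.002,0.0,1.0],[0.001,-0.0006,-0.0012,-0.004,-0.002,0.0,1.0],[0.001,-0.0006,-0.0012,-0.004,-0.002,0.0,1.0],[0.001,-0.0006,-0.0012,-0.004,-0.002,0.0,1.0]]]
```

step_arm --series '[[[0,0,0.04,0,0,0,1],[0,0,0,0,0,0,1],[0,0,0,0,0,-0.01,1],[0,0,0,0,0,-0.01,1],[0,0,0,0,0,-0.01,1],[0,0,0,0,0,0,1]]]'

```text
clock: 14.05
eef_pos: [528.0, -111.3, 96.6]
tool_rot: [2.525, -0.025, 1.683]
force: [-0.1, 6.6, 4.8]
width: 10.4
gripper_force: 63.7
```

Run:
```python
from h import *
s=ctrl.read_state();M=Ro.from_euler('xyz',s['tool_rot']).as_matrix().T;print(M@s['torque'],M@s['force'],s['qpos'])
P,R=target(5.4,turn=np.pi/2);plan(P,R,1,8)
```

```text
[-0.12254381  1.46751717 -0.65181979] [ 6.71744919  3.21128397 -3.3825189 ] [ 1.06395409  1.06361885 -1.2348793   2.43335355  2.22387192  0.83361485
 -1.63249851]
n 8 rot deg [ 0.35 -0.24 -2.12] shift tool mm [-4.8 -2.1  4.2]
[[[0.001,-0.0007,-0.0059,-0.004,-0.002,0.003,1.0],[0.001,-0.0007,-0.0059,-0.004,-0.002,0.003,1.0],[0.001,-0.0007,-0.0059,-0.004,-0.002,0.003,1.0],[0.001,-0.0007,-0.0059,-0.004,-0.002,0.003,1.0],[0.001,-0.0007,-0.0059,-0.004,-0.002,0.003,1.0],[0.001,-0.0007,-0.0059,-0.004,-0.002,0.003,1.0],[0.001,-0.0007,-0.0059,-0.004,-0.002,0.003,1.0],[0.001,-0.0007,-0.0059,-0.004,-0.002,0.003,1.0]]]
```

step_arm --series '[[[0,0,0,0,0,-0.008,1],[0,0,0,0,0,0,1]]]'

```text
clock: 14.25
eef_pos: [527.9, -111.4, 96.8]
tool_rot: [2.526, -0.026, 1.682]
force: [8.3, 9.1, -5.9]
width: 10.8
gripper_force: 61.8
```

step_arm --series '[[[0,0,-0.04,0,0,0,1],[0,0,0,0,0,0,0.5],[0,0,0,0,0,0,0.3],[0,0,0,0,0,0,0.3],[0,0,0,0,0,0,0.3],[0,0,0,0,0,0,0.3]]]'

```text
clock: 14.85
eef_pos: [525.8, -115.2, 95.8]
tool_rot: [2.53, -0.004, 1.7]
force: [-0.2, 0.7, 0.5]
width: 59.8
gripper_force: 0.0
```

Run:
```python
from h import *
s=ctrl.read_state();print(s['force'],s['width'],s['gripper_force'])
W=shot('wrist','w6');S=shot('side')
a=cv2.resize(W['img'][150:420,130:430],(540,486));b=cv2.resize(S['img'][190:270,240:320],(260,260))
im=np.zeros((490,800,3),'u1');im[:486,:540]=a;im[:260,540:]=b
cv2.imwrite('pics/m6.png',np.clip(255*(im[:,:,::-1]/255.)**.5,0,255).astype('u1'))
```

```text
[-0.21638257  0.68437128  0.50386364] 59.82888855358466 0.0
```

View pics/m6.png

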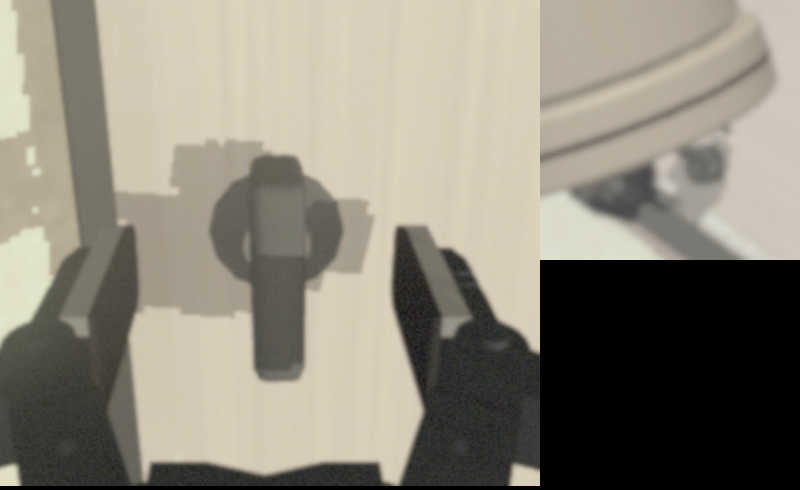

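The wrist picture shows the wing lying across the slope, in line with the turned tool and clear of both pads. Pulling before release gave tension, so the notch holds. I'll back away.

step_arm --series '[[[0,0,0,0,0,-0.05,0.3],[0,0,0,0,0,-0.06,0.3],[0,0,0,0,0,-0.06,0.3],[0,0,0,0,0,-0.06,0.3],[0,0,0,0,0,-0.06,0.3],[0,0,0,0,0,-0.06,0.3],[0,0,0,0,0,0,0.3],[0,0,0,0,0,0,0.3]]]'

```text
clock: 15.75
eef_pos: [499.0, -120.8, 140.1]
tool_rot: [2.532, -0.004, 1.701]
force: [-0.3, -0.4, 0.7]
width: 59.8
gripper_force: 0.0
```

Run:
```python
from h import *
s=ctrl.read_state();print(s['force'],s['qpos'])
v=np.load('v.npy');o,Rh,ph,Rp=frames([*v[:3],0]);print('tcp in panel frame',Rp.T@(np.array(s['eef_pos'])-ph))
W=shot('wrist');S=shot('side')
Pr=lambda X:np.round(proj(W,ph+Rp@X),1).tolist()
for th in (0,1.44,1.571):
    c,sn=np.cos(th),-np.sin(th)
    print(th,[Pr([-170+25*k*c,25*k*sn,32.5]) for k in(-1,1)])
print('edge',[Pr([-208,y,4]) for y in(-100,0,100)])
a=cv2.resize(W['img'],(400,300));b=cv2.resize(S['img'][140:300,215:415],(400,320))
im=np.zeros((600,800,3),'u1');im[:300,:400]=a;im[:320,400:]=b
wn=W['img'][120:400,130:430];im[300:,:321]=cv2.resize(wn,(321,300))
cv2.imwrite('pics/m7.png',np.clip(255*(im[:,:,::-1]/255.)**.5,0,255).astype('u1'))
```

```text
[-0.28281022 -0.40801851  0.70367768] [ 1.13513541  0.89930035 -1.24620076  2.46678338  2.15799692  0.69513791
 -1.61201085]
tcp in panel frame [-167.45925122   -0.68644416   62.50005057]
0 [[224.6, 254.6], [322.0, 253.6]]
1.44 [[265.9, 208.4], [280.1, 296.1]]
1.571 [[272.5, 207.9], [274.0, 296.5]]
edge [[219.6, 370.9], [208.9, 233.6], [194.5, 47.8]]
```

View pics/m7.png

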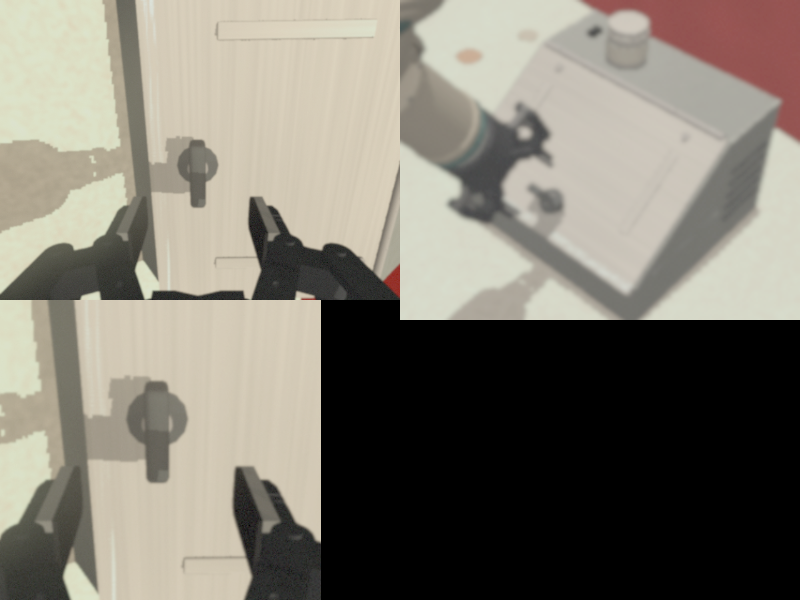

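The panel is flush and the wing lies across the slope, at columns 272 to 280, matching the locked prediction. The jar, tape and tin were never approached, and the gripper is clear.

```bash
python3 -c "
from cell import ctrl
print(ctrl.finish_job())"
```

```text
the job is handed in; nothing more can be done
None
```

The panel is shut, its stud was pushed in and turned ninety degrees clockwise into the notch, where it held against a light pull, and the gripper is clear; the job is handed in at about 16 s, with no verdict shown.

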